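Clamp a solder carrier square in the bench frame

ROBOT

A 6-joint arm with a two-finger parallel gripper is mounted at the origin on the work surface. World frame = base frame: x ahead of the robot, y to its left, z up, the work surface at z = 0. Lengths are in m, angles in rad, forces in N, time in s.
With the tool pointing down it reaches from about 0.325 to 0.775 m from the base axis. Payload 9.3 kg.
Tool frame: the origin (TCP) lies midway between the tips of the shut fingers; the grasp point (between the pads) lies 19 mm behind it (manip.grasp_offset is the distance from the TCP to the grasp point, in m); z points along the fingers, y is the line along which they close (so a half turn about z gives the same grasp; the last joint's range is limited). The gripper opens to 85 mm and grips with 20 to 120 N. Pads are 22 mm wide; open, the fingers measure 114 mm over their backs; the gripper's body (76 mm by 85 mm) begins 54 mm behind the grasp point. The pads swing forward as they close: fully open they stand 13 mm farther back than shut.
Start: joints at [-1.488, 0.259, 0.021, 1.334, 0, 1.418], TCP at [0.128, -0.535, 0.231] pointing down, gripper open.
Joint ranges: [-3.04, 3.04], [-0.91, 1.82], [-1.04, 1.36], [-1.92, 1.95], [-1.52, 1.45], [-3.14, 3.14]. Speed limits (rad/s): [2.22, 2.22, 2.79, 3.14, 3.14, 3.14].

INTERFACE

Orientations are given as a unit quaternion [x, y, z, w].
In Python, from cell import manip gives the robot as it stands.
- The arm moves only by the tool play_rows, never from a script. Its argument "rows" is one flat list of numbers, 4 for each row, row after row: the shift along the tool's x, y, z normalised to -1 to 1, where 1 is 0.5 m, then the turn about the tool's z normalised to -1 to 1, where 1 is pi rad. In form: [x, y, z, spin, x, y, z, spin, ...]. A call has 1 to 12 rows; each row is the pose to reach, as a shift and turn from the pose commanded when the call began, along the tool's axes at that moment, turning the shorter way round; what a row does not reach only later rows make up. A row lasts 1/12 s, in which the tool goes at most 41.7 mm and 7.16 degrees, less where a joint would pass 70% of its speed; a pose out of reach is approached as far as the arm can. A call with a number of a shift or a turn outside -1 to 1 is refused whole. A call with a gripper value outside its range is refused whole. "grip" is the opening, from -1 (shut) to 1 (fully open), set as the call begins (left out, the last holds). The fingers move at their own pace and stop on an object; the grip force is fixed at half the most. Time passes only in rows, so rows that repeat a pose let the fingers close. It gives the time, the measured TCP pose, the force, the opening and the grip force at its end, in the units of the state.
- manip.state(): the state, without advancing time (a new reading comes with each control period).
- manip.camera(name): name is "scene" or "top" or "wrist"; returns the picture (400x640x3 uint8, blue, green, red); there is no depth.
- manip.camera_model(name): a dict with "camera_matrix" (3x3 intrinsics, pixels), "R" (3x3) and "t" (3): a world point X has camera coordinates R X + t. Camera axes: x right, y down, z forward; pixel columns grow to the right and rows downward; lengths in m; the calibration is good to about 2 mm. The wrist camera is an equidistant fisheye: a pixel r from the principal point sees the ray r / f radians off the axis. A picture is of the moment at which its call begins: read the wrist's pose just before it. camera_model takes no time and is no camera call; for the wrist camera it gives the pose at the moment of the call.
- manip.finish_job(): hands the job in; it is judged then, once.
The state is a dict: "time": time; "qpos": joint angles; "dq": joint speeds; "effort": joint torques, N m; "tcp_pos": TCP position; "ee_rot": TCP orientation; "force": force on the tool from outside, world axes, zero at the start; "wrist_torque": the same for the moment, N m; "gripper_width": finger opening in m; "grasp_force": force on a finger pad.
Only numpy, scipy, OpenCV 4.12 (cv2) and the standard library are available. Lean on these libraries where they do the work, as an engineer would, in place of code of your own. Each camera call takes 0.05 s, during which the arm holds its last target. There are 200 camera calls.

TASK

The black solder carrier with the green circuit board lies askew on the white base plate of the clamping frame. With the fingertips, push it along the plate until it sits square against the aluminium back rail and against the red end stop, and push the blue sliding jaw up against its other end so that no gap is left. Push gently and grip nothing: do not lift or tip the carrier, do not touch the circuit board or its parts, and leave the spray can, the tip cleaner and the solder spool where they stand.

Things in the scene. Friction and masses are not known exactly. Their poses are not given: they have to be found in the camera images.
- frame: Clamping frame fixed to the bench. White base plate 8 mm thick; origin on the bench (z = 0), x away from the robot towards the back rail, y along the rail towards the end stop, z up. Plate top at z = 8 mm, spanning x -130..+120, y -230..+230 mm. The carrier, when home, has its centre at x = +25, y = +90 mm and its axes along the frame's.
- rail_face (a point): Foot of the near face of the back rail, at plate height, midway along it (frame x = +80, y = 0 mm); axes as the frame. The rail is an aluminium profile 20 mm wide (x) and 20 mm high, 450 mm long along y.
- stop_face (a point): Foot of the end stop's face that the carrier's end meets (frame x = +25, y = +170 mm), at plate height; axes as the frame. The stop is a red metal bar along x, -30..+80 mm, 20 mm wide (y) and 16 mm high. Over its corner with the rail lies a steel bracket, frame x 65..105, y 165..205 mm, from 20 to 27 mm above the plate.
- carrier: Loose black solder carrier, 0.4 to 0.8 kg, 110 mm (x) x 160 mm (y); rim 13 mm wide and 12 mm high with four grey hold-down tabs to 16 mm; straight, vertical outer sides. Slides flat on the plate. Origin: centre of its underside; x, y along its short and long sides. It starts within 0.25 rad of the frame's axes, clear of rail, stop and jaw.
- board: Green circuit board 82 x 132 mm fixed in the carrier, same origin and axes as the carrier; board surface 10 mm and its tallest parts 24 mm above the carrier's underside. It lies at least 14 mm inside the carrier's outer sides. Not to be touched.
- jaw (a joint): Position of the blue sliding jaw along the back rail (m): 0 is fully open, grows towards the end stop (frame's +y), travel 0.25. The jaw's face is at frame y = -0.190 + value; with the carrier home against the end stop the jaw meets it at value 0.200. It starts at 0 to 0.045. It needs about 2 N to slide and stays where it is left.
- jaw_push (a point): Middle of the outer (-y) face of the jaw's bar, the place to push, at frame x = +25 mm, 9 mm above the plate; axes as the frame. The bar spans frame x -29..+79 mm, is 16 mm wide (y) and reaches 1.5 to 16 mm above the plate. On the rail (x 73..108 mm) it ends in a saddle 40 mm wide (y) with a black knob 26 mm across, top 46.5 mm above the plate.
- can: Bystander: blue and white spray can, 52 mm across, 146 mm high, origin at the centre of its underside.
- cleaner: Bystander: brass soldering-tip cleaner pot, 72 mm across, 60 mm high, origin at the centre of its underside.
- spool: Bystander: green solder spool standing on its flange, 60 mm across, 42 mm high, origin at the centre of its underside.
There are look-alikes about, which are no part of the job. Of the things like the carrier, leave any that is orange, pink or purple; of the rest the smaller one is meant.

How it is judged:
At the end, for the whole second after the job is handed in: The carrier lies flat on the base plate, within 3.5 mm of touching both the back rail and the end stop, square to the rail within 0.03 rad, at rest, and the jaw is within 3.5 mm of its closed position against the carrier (x of carrier in the frame of frame between 0.0215 and 0.028 m and y of carrier in the frame of frame between 0.0865 and 0.093 m and angle between the x axis of carrier and the x axis of frame, either way round below 0.03 rad and z of carrier in the frame of frame between 0.006 and 0.0105 m and angle between carrier's own z axis and vertical below 0.03 rad and value of joint jaw between 0.1965 and 0.2035 m and linear speed of carrier below 0.01 m/s).
It fails at once if the carrier or the jaw is gripped or forced (over 38 N from the fingers) (contact force between the fingers and carrier above 38 N or contact force between the fingers and jaw above 38 N).
It fails at once if the carrier is lifted or tipped (z of carrier in the frame of frame above 0.016 m or angle between carrier's own z axis and vertical above 0.1 rad).
It fails at once if the circuit board or its parts are touched (contact force between any of the fingers, the arm and board above 0.5 N).
It fails at once if a bystander is moved more than 10 mm or knocked over (distance of any of can, cleaner, spool from where it was at the start of the episode above 0.01 m or angle between any of can, cleaner, spool's own z axis and vertical above 0.3 rad).
It also fails if it takes over 64 s, if anything falls off the work surface, if the arm or the gripper's body presses on something with over 40 N, if the wrist force passes 120 N, or if a joint passes its speed limit or range.

## Working session

There is one attempt and no reset: what is moved stays moved. The work goes in short steps, Python scripts to look and compute and a tool call to move; the robot and the scene stay as the last step left them, time stands still between calls to the robot, and variables do not carry over. Pictures are saved under pics/ and viewed, at most 10 in all, crops included, and the job is handed in when it is done.

Besides the shell and the picture viewer there is one more tool, called after "Call:" as name(argument=value, ...) on one line, values as JSON. play_rows: Moves the arm, as the interface text tells. Scaled input: -1 to 1 covers 0.5 m each way for a shift and pi rad each way for a turn. Its arguments: {"type":"object","properties":{"rows":{"type":"array"},"grip":{"type":"number"}},"required":["rows"]}

```bash
mkdir -p pics; ls
python3 - <<'E'
from cell import manip
import cv2
for n in("scene","top"):
    cv2.imwrite(f"pics/{n}0.png",manip.camera(n)); m=manip.camera_model(n); print(n,m)
s=manip.state();print(s["time"],s["tcp_pos"],s["ee_rot"],s["force"],s["gripper_width"])
E
```

```text
pics
scene {'camera_matrix': array([[411.30619119,   0.        , 318.29232605],
       [  0.        , 411.30619119, 201.60949243],
       [  0.        ,   0.        ,   1.        ]]), 'R': array([[ 0.13124471,  0.99119251,  0.01767039],
       [ 0.72217904, -0.08338299, -0.68666201],
       [-0.67914083,  0.10288194, -0.72676203]]), 't': array([-0.04224563, -0.34165831,  1.57168537])}
top {'camera_matrix': array([[412.83077121,   0.        , 323.2948735 ],
       [  0.        , 412.83077121, 193.80344695],
       [  0.        ,   0.        ,   1.        ]]), 'R': array([[ 0.02120507, -0.99970296,  0.01201421],
       [-0.98408748, -0.02299127, -0.1761909 ],
       [ 0.17641478, -0.00808689, -0.9842827 ]]), 't': array([-0.03624035,  0.53972148,  0.99643365])}
0.1 [ 0.12847056 -0.53451664  0.23071374] [ 9.93058490e-01  1.17619945e-01  2.88473765e-05 -6.18731561e-04] [-0.60862727  0.51919552 -0.66611721] 0.08555747190348327
```

View pics/scene0.png

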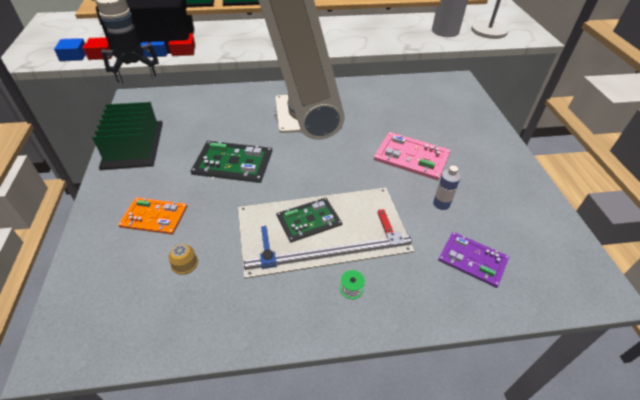

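View pics/top0.png

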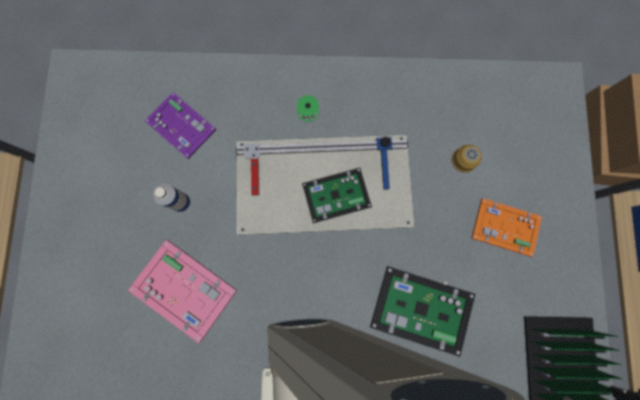

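Scene and top views. The black carriers are at top (337,194), smaller and on the white plate, and top (423,310), larger and on the bench; the pink, orange and purple ones are ruled out. The smaller one on the plate fits. The jaw is at (385,165), the stop at (255,172), the spool at (308,107), the can at (170,197) and the cleaner at (467,157). Next I'll confirm this in an enlarged crop.

Run:
```python
import cv2
i=cv2.imread("pics/top0.png")[110:245,225:425]
cv2.imwrite("pics/c1.png",cv2.resize(i,None,fx=4,fy=4,interpolation=cv2.INTER_CUBIC))
i=cv2.imread("pics/scene0.png")[180:280,230:420]
cv2.imwrite("pics/c2.png",cv2.resize(i,None,fx=4,fy=4,interpolation=cv2.INTER_CUBIC))
```

```text
(no output)
```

View pics/c1.png

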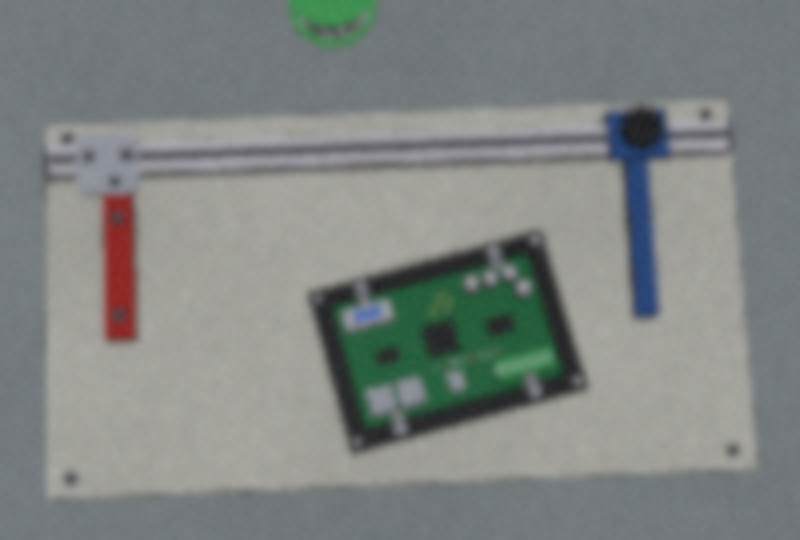

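View pics/c2.png

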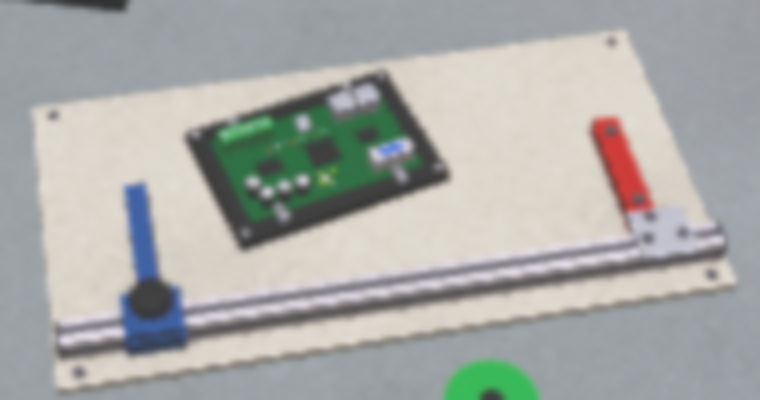

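The crop confirms it: black rim with green board on the white plate. In crop coordinates its corners are (311,292), (541,234), (587,386) and (354,453). The plate corners are (47,127), (727,102), (755,466) and (47,495). Both views are usable, so I'll triangulate and fit poses.

```bash
cat > h.py <<'E'
import numpy as np, cv2
from scipy.optimize import least_squares
from cell import manip
def proj(n,X):
    m=manip.camera_model(n); c=np.atleast_2d(X)@m["R"].T+m["t"]; p=c@m["camera_matrix"].T; return p[:,:2]/p[:,2:]
def tri(pt,ps):
    P=[manip.camera_model(n)["camera_matrix"]@np.c_[manip.camera_model(n)["R"],manip.camera_model(n)["t"]] for n in("top","scene")]
    X=cv2.triangulatePoints(*P,np.float64(pt).T,np.float64(ps).T); return (X[:3]/X[3]).T
def T(x,y,a,P):
    c,s=np.cos(a),np.sin(a); P=np.atleast_2d(P).astype(float); Q=P.copy()
    Q[:,:2]=P[:,:2]@np.array([[c,s],[-s,c]])+[x,y]; return Q
E
cat > m.py <<'E'
from h import *
up=lambda p,o:(np.array(p,float)+.5)/4-.5+o
t=lambda *p:up(p,(225,110)); s=lambda *p:up(p,(230,180))
# order +x+y,+x-y,-x-y,-x+y
pt,ps=t((47,127),(727,102),(755,466),(47,495)),s((737,286),(57,390),(33,107),(627,32))
ct,cs=t((311,292),(541,234),(587,386),(354,453)),s((450,181),(242,250),(186,132),(386,70))
print(tri(pt,ps).round(4)); print(tri(ct,cs).round(4))
rect=lambda x0,x1,y0,y1,z:np.array([[x1,y1,z],[x1,y0,z],[x0,y0,z],[x0,y1,z]])
pl=rect(-.13,.12,-.23,.23,.008); ca=rect(-.055,.055,-.08,.08,.020)
st=t((107,340),(136,340)); S=np.array([[-.03,.19,.024],[-.03,.17,.024]])
jt=t((633,317),(657,316))
# per-view constant pixel bias left out
f=lambda v:np.r_[(proj("top",T(*v,pl))-pt).ravel(),(proj("scene",T(*v,pl))-ps).ravel(),(proj("top",T(*v,S))-st).ravel()]
r=least_squares(f,[.5,0,0],loss="soft_l1");F=r.x;print("frame",F.round(4),f(F).round(1))
g=lambda v:np.r_[(proj("top",T(*v,ca))-ct).ravel(),(proj("scene",T(*v,ca))-cs).ravel()]
r=least_squares(g,[.5,0,0],loss="soft_l1");C=r.x;print("car",C.round(4),g(C).round(1))
J=lambda v:(proj("top",T(*F,[[-.029,-.19+v[0],.024],[-.029,-.206+v[0],.024]]))-jt).ravel()
r=least_squares(J,[.02]);print("jaw",r.x,J(r.x).round(1))
d=C[:2]-F[:2];c,sn=np.cos(F[2]),np.sin(F[2]);print("car in frame",np.array([[c,sn],[-sn,c]])@d,C[2]-F[2])
E
python3 m.py
```

```text
[[ 0.6873  0.2143  0.0016]
 [ 0.7159 -0.2462  0.0025]
 [ 0.468  -0.2608  0.0057]
 [ 0.4392  0.199   0.004 ]]
[[ 0.5766  0.0331  0.0078]
 [ 0.6199 -0.1193  0.0063]
 [ 0.5164 -0.1497  0.0172]
 [ 0.4698  0.002   0.016 ]]
frame [ 0.5824 -0.0239  0.0643] [-0.6 -0.9 -0.  -1.   0.5  0.1 -0.   0.3 -0.3 -1.3 -0.3 -0.9 -0.5 -0.6
 -0.8 -1.1 -0.9 -0.8 -0.4 -1.1]
car [ 0.5462 -0.0584  0.2927] [-1.2 -0.8 -0.  -2.1  0.5 -0.3 -0.9 -0.6 -0.1 -3.  -0.5 -2.5 -0.5 -0.5
 -0.5 -0.8]
jaw [0.03664695] [-0.1 -0.8  0.  -0.8]
car in frame [-0.03836171 -0.03212699] 0.2284142796536947
```

```bash
cat > go.py <<'E'
# go.py fx fy z yaw : TCP target in frame coords -> normalised row from the current pose
import sys
from h import *
from scipy.spatial.transform import Rotation as Ro
F=(0.5824,-0.0239,0.0643)
s=manip.state();p=s["tcp_pos"];R=Ro.from_quat(s["ee_rot"]).as_matrix()
a=np.arctan2(R[1,0],R[0,0])-F[2]
q=T(*(-np.array([[np.cos(F[2]),np.sin(F[2])],[-np.sin(F[2]),np.cos(F[2])]])@F[:2]),-F[2],p)[0]
print("t",round(s["time"],2),"TCP in frame",q.round(4),"yaw",round(a,4),"tool z",R[:,2].round(3),"f",np.round(s["force"],1),"w",s["gripper_width"])
if len(sys.argv)>1:
    fx,fy,z,y=map(float,sys.argv[1:5]); W=T(*F,[[fx,fy,z]])[0]
    print("row",(R.T@(W-p)/.5).round(4),round(-(y-a)/np.pi,4))
E
python3 go.py -.155 -.04 .10 0
```

```text
t 0.1 TCP in frame [-0.4858 -0.4804  0.2307] yaw 0.1715 tool z [-0.     0.001 -1.   ] f [-0.6  0.5 -0.7] w 0.08555747190348327
row [ 0.8021 -0.7546  0.2625] 0.0546
```

Call:
play_rows(rows=[0.8, -0.755, 0.1, 0.0546, 0.8, -0.755, 0.1, 0.0546, 0.8, -0.755, 0.1, 0.0546, 0.8, -0.755, 0.1, 0.0546, 0.8, -0.755, 0.1, 0.0546, 0.8, -0.755, 0.1, 0.0546, 0.8, -0.755, 0.1, 0.0546, 0.8, -0.755, 0.1, 0.0546, 0.8, -0.755, 0.1, 0.0546, 0.8, -0.755, 0.1, 0.0546, 0.8, -0.755, 0.1, 0.0546, 0.8, -0.755, 0.1, 0.0546], grip=1)

```text
time: 1.1
tcp_pos: [0.4013, -0.1158, 0.1859]
ee_rot: [0.999, 0.032, 0.0, 0.0]
force: [0.3, -1.0, 0.1]
gripper_width: 0.0851
grasp_force: 0.0
```

```bash
python3 go.py -.155 -.04 .10 0
```

```text
t 1.1 TCP in frame [-0.1867 -0.0801  0.1859] yaw -0.0002 tool z [ 0. -0. -1.] f [ 0.3 -1.   0.1] w 0.08510784693315869
row [ 0.0633 -0.0802  0.1718] -0.0001
```

Call:
play_rows(rows=[0.03, -0.04, 0.1, 0, 0.03, -0.04, 0.1, 0, 0.03, -0.04, 0.1, 0, 0.03, -0.04, 0.1, 0, 0.03, -0.04, 0.1, 0])

```text
time: 1.52
tcp_pos: [0.4146, -0.0976, 0.1369]
ee_rot: [0.999, 0.032, 0.0, 0.0]
force: [-0.1, 0.1, 0.1]
gripper_width: 0.0851
grasp_force: 0.0
```

```bash
python3 go.py -.155 -.04 .0 0; python3 -c "
from h import *
cv2.imwrite('pics/w1.png',manip.camera('wrist'));print(manip.camera_model('wrist'))"
```

```text
t 1.52 TCP in frame [-0.1722 -0.0628  0.1369] yaw -0.0005 tool z [ 0.001 -0.001 -1.   ] f [-0.1  0.1  0.1] w 0.08513621948944348
row [ 0.0341 -0.0457  0.2738] -0.0001
{'camera_matrix': array([[309.70691629,   0.        , 323.56674358],
       [  0.        , 309.70691629, 194.50798925],
       [  0.        ,   0.        ,   1.        ]]), 'R': array([[ 6.23651162e-02, -9.98053367e-01, -2.60696787e-04],
       [-9.60764278e-01, -6.01057700e-02,  2.70775365e-01],
       [-2.70263934e-01, -1.66364689e-02, -9.62642527e-01]]), 't': array([-0.12226083,  0.38184245,  0.39792735])}
```

View pics/w1.png

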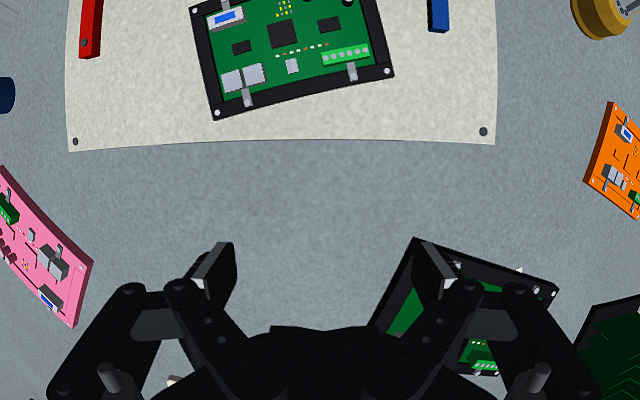

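The wrist view shows the plate's near corners at (68,151) and (495,144), the stop end at (79,55)/(98,58) and the jaw end at (430,29)/(448,32). The carrier's near corners are at (214,120) and (393,76), and the big look-alike lies behind on the right. I'll cross-check the fit with these.

```bash
cat >> h.py <<'E'
def back(n,u,z,m=None):
    m=m or manip.camera_model(n);K=m["camera_matrix"]
    d=(np.array(u,float)-K[:2,2])/K[0,0]
    if n=="wrist":
        r=np.hypot(*d); v=np.r_[d/r*np.sin(r),np.cos(r)]
    else: v=np.r_[d,1]
    o=-m["R"].T@m["t"]; v=m["R"].T@v; return o+v*(z-o[2])/v[2]
def inF(X,F=(0.5824,-0.0239,0.0643)):
    c,s=np.cos(F[2]),np.sin(F[2]); return np.array([[c,s],[-s,c]])@(np.array(X)[:2]-F[:2])
E
python3 - <<'E'
from h import *
for u,z in(((68,151),.008),((495,144),.008),((79,55),.024),((98,58),.024),((430,29),.024),((448,32),.024),((214,120),.02),((393,76),.02)):
    print(u,(inF(back("wrist",u,z))*1e3).round(1))
for u in((371,327),(389,268)): print("big",(inF(back("top",u,.01))*1e3).round(1))
E
```

```text
(68, 151) [-128.6  231.4]
(495, 144) [-130.  -229.3]
(79, 55) [-27.1 189.2]
(98, 58) [-36.3 160.4]
(430, 29) [ -31.  -152.2]
(448, 32) [ -31.6 -169. ]
(214, 120) [-110.4   33. ]
(393, 76) [ -74.7 -120. ]
big [-375.8 -102.3]
big [-233.8 -157.3]
```

Agreement is within about 2 mm. Next I descend with open fingers in front of the carrier: tips stand 13 mm back, so TCP z≈0 puts the tips at about 13 mm.

Call:
play_rows(rows=[0.034, -0.045, 0.1, 0, 0.034, -0.045, 0.17, 0, 0.034, -0.045, 0.22, 0, 0.034, -0.045, 0.25, 0, 0.034, -0.045, 0.265, 0, 0.034, -0.045, 0.273, 0, 0.034, -0.045, 0.273, 0, 0.034, -0.045, 0.273, 0])

```text
time: 2.23
tcp_pos: [0.4308, -0.0742, 0.0007]
ee_rot: [0.999, 0.032, 0.001, 0.0]
force: [0.5, 0.0, -0.9]
gripper_width: 0.085
grasp_force: 0.0
```

```bash
python3 go.py -.1 -.04 .0 0
```

```text
t 2.23 TCP in frame [-0.1545 -0.0404  0.0007] yaw -0.0009 tool z [ 0.002 -0.001 -1.   ] f [ 0.5  0.  -0.9] w 0.08498771054971462
row [ 0.109  -0.001   0.0016] -0.0003
```

Call:
play_rows(rows=[0.03, 0, 0, 0, 0.06, 0, 0, 0, 0.072, 0, 0, 0, 0.078, 0, 0, 0, 0.084, 0, 0, 0, 0.09, 0, 0, 0, 0.096, 0, 0, 0, 0.102, 0, 0, 0, 0.108, 0, 0, 0, 0.114, 0, 0, 0, 0.12, 0, 0, 0, 0.126, 0, 0, 0])

```text
time: 3.23
tcp_pos: [0.4908, -0.0686, -0.0005]
ee_rot: [0.999, 0.032, -0.002, -0.001]
force: [-4.9, 2.2, 3.3]
gripper_width: 0.0854
grasp_force: 2.7
```

```bash
python3 go.py -.05 -.04 .0 0; python3 -c "
from h import *
i=np.vstack([cv2.resize(manip.camera('top')[130:230,230:420],None,fx=3,fy=3,interpolation=2),manip.camera('wrist')[:300,35:605]])
cv2.imwrite('pics/w2.png',i)"
```

```text
t 3.23 TCP in frame [-0.0943 -0.0388 -0.0005] yaw 0.0005 tool z [-0.003  0.001 -1.   ] f [-4.9  2.2  3.3] w 0.08540757390219347
row [ 0.0886  0.0025 -0.0013] 0.0002
```

View pics/w2.png

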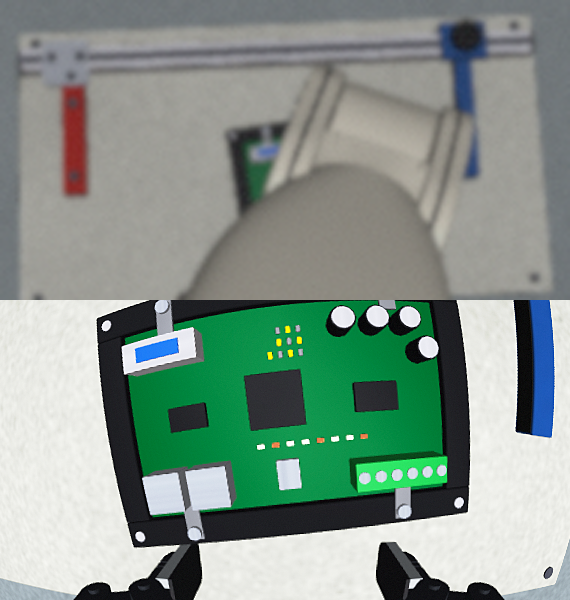

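The wrist view shows the left (+y) finger pushing the near side and the carrier turning towards square, with force about 5 N. Continuing.

Call:
play_rows(rows=[0.007, 0, 0, 0, 0.014, 0, 0, 0, 0.021, 0, 0, 0, 0.028, 0, 0, 0, 0.035, 0, 0, 0, 0.042, 0, 0, 0, 0.049, 0, 0, 0, 0.056, 0, 0, 0, 0.063, 0, 0, 0, 0.07, 0, 0, 0, 0.074, 0, 0, 0, 0.078, 0, 0, 0])

```text
time: 4.33
tcp_pos: [0.5318, -0.0669, -0.0005]
ee_rot: [0.999, 0.032, -0.0, 0.0]
force: [-5.0, -0.2, 1.9]
gripper_width: 0.0853
grasp_force: 2.6
```

```bash
python3 go.py -.041 -.04 .0 0; python3 -c "
from h import *
cv2.imwrite('pics/w3.png',manip.camera('wrist'))"
```

```text
t 4.33 TCP in frame [-0.0533 -0.0397 -0.0005] yaw -0.0001 tool z [-0. -0. -1.] f [-5.  -0.2  1.9] w 0.08532276291692642
row [ 0.0246  0.0007 -0.0011] -0.0
```

View pics/w3.png

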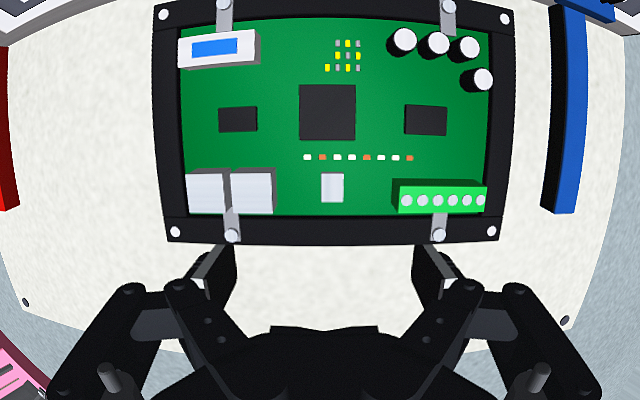

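Carrier is square with both fingers on it, near edge around row 241. I'll go gently towards the rail now.

Call:
play_rows(rows=[0.003, 0, 0, 0, 0.006, 0, 0, 0, 0.009, 0, 0, 0, 0.012, 0, 0, 0, 0.014, 0, 0, 0, 0.016, 0, 0, 0, 0.016, 0, 0, 0])

```text
time: 4.97
tcp_pos: [0.54, -0.0663, -0.0005]
ee_rot: [0.999, 0.032, 0.0, -0.0]
force: [-2.0, -0.1, 0.5]
gripper_width: 0.0851
grasp_force: 1.3
```

Call:
play_rows(rows=[0.001, 0, 0, 0, 0.002, 0, 0, 0, 0.003, 0, 0, 0])

```text
time: 5.22
tcp_pos: [0.5412, -0.0662, -0.0005]
ee_rot: [0.999, 0.032, -0.0, -0.0]
force: [-3.5, 0.2, -0.8]
gripper_width: 0.0855
grasp_force: 1.8
```

Call:
play_rows(rows=[0.001, 0, 0, 0, 0.002, 0, 0, 0, 0.002, 0, 0, 0])

```text
time: 5.47
tcp_pos: [0.5424, -0.0661, -0.0005]
ee_rot: [0.999, 0.032, 0.0, -0.0]
force: [-3.2, -0.7, 0.2]
gripper_width: 0.0851
grasp_force: 1.4
```

Call:
play_rows(rows=[0.001, 0, 0, 0, 0.002, 0, 0, 0, 0.002, 0, 0, 0])

```text
time: 5.72
tcp_pos: [0.5434, -0.0661, -0.0005]
ee_rot: [0.999, 0.032, 0.0, -0.0]
force: [-1.4, 0.1, -0.4]
gripper_width: 0.0856
grasp_force: 1.4
```

Call:
play_rows(rows=[0.001, 0, 0, 0, 0.002, 0, 0, 0, 0.002, 0, 0, 0])

```text
time: 5.97
tcp_pos: [0.5444, -0.0661, -0.0005]
ee_rot: [0.999, 0.032, 0.0, -0.0]
force: [-2.3, 0.3, -0.4]
gripper_width: 0.0854
grasp_force: 1.3
```

```bash
python3 go.py -.041 -.04 .0 0
```

```text
t 5.97 TCP in frame [-0.0406 -0.0396 -0.0005] yaw -0.0001 tool z [ 0.  0. -1.] f [-2.3  0.3 -0.4] w 0.08543398251268788
row [-0.0007  0.0007 -0.0009] -0.0
```

Call:
play_rows(rows=[0.001, 0, 0, 0, 0.002, 0, 0, 0, 0.002, 0, 0, 0])

```text
time: 6.22
tcp_pos: [0.5449, -0.066, -0.0005]
ee_rot: [0.999, 0.032, -0.0, 0.0]
force: [-5.0, 0.0, 0.5]
gripper_width: 0.0848
grasp_force: 2.5
```

Call:
play_rows(rows=[0.001, 0, 0, 0, 0.002, 0, 0, 0, 0.002, 0, 0, 0])

```text
time: 6.47
tcp_pos: [0.5449, -0.066, -0.0006]
ee_rot: [0.999, 0.032, -0.001, 0.0]
force: [-9.8, -1.9, 3.8]
gripper_width: 0.0856
grasp_force: 4.7
```

Call:
play_rows(rows=[0.001, 0, 0, 0, 0.002, 0, 0, 0, 0.002, 0, 0, 0])

```text
time: 6.72
tcp_pos: [0.5449, -0.066, -0.0006]
ee_rot: [0.999, 0.032, -0.002, 0.0]
force: [-14.3, -2.4, 7.8]
gripper_width: 0.0852
grasp_force: 6.8
```

The carrier is against the rail: the TCP has stopped and force is up to 14 N. Now back off, lift, shut the fingers and go outside the jaw.

Call:
play_rows(rows=[-0.03, 0, 0, 0, -0.06, 0, 0, 0, -0.07, 0, -0.06, 0, -0.07, 0, -0.13, 0, -0.07, 0, -0.2, 0, -0.07, 0, -0.21, 0, -0.07, 0, -0.21, 0])

```text
time: 7.3
tcp_pos: [0.5145, -0.0686, 0.1074]
ee_rot: [0.999, 0.032, 0.003, 0.001]
force: [-0.0, 0.2, -0.5]
gripper_width: 0.0854
grasp_force: 0.0
```

```bash
python3 go.py .025 -.215 .1 0
```

```text
t 7.3 TCP in frame [-0.0706 -0.0403  0.1074] yaw 0.0001 tool z [ 0.007 -0.002 -1.   ] f [-0.   0.2 -0.5] w 0.0853512102981186
row [0.191  0.3494 0.0167] 0.0
```

Call:
play_rows(rows=[0.06, 0.1, 0, 0, 0.12, 0.2, 0, 0, 0.16, 0.29, 0, 0, 0.185, 0.34, 0, 0, 0.191, 0.349, 0, 0, 0.191, 0.349, 0, 0, 0.191, 0.349, 0, 0, 0.191, 0.349, 0, 0, 0.191, 0.349, 0, 0], grip=-1)

```text
time: 8.05
tcp_pos: [0.6182, -0.235, 0.1038]
ee_rot: [0.999, 0.033, -0.001, -0.0]
force: [-0.5, -0.1, -0.2]
gripper_width: -0.0001
grasp_force: 0.0
```

```bash
python3 go.py .025 -.215 .016 0; python3 -c "
from h import *
cv2.imwrite('pics/w4.png',manip.camera('wrist'))"
```

```text
t 8.05 TCP in frame [ 0.0222 -0.213   0.1038] yaw 0.0007 tool z [-0.001  0.001 -1.   ] f [-0.5 -0.1 -0.2] w -5.284346238240907e-05
row [0.0058 0.0042 0.1756] 0.0002
```

View pics/w4.png

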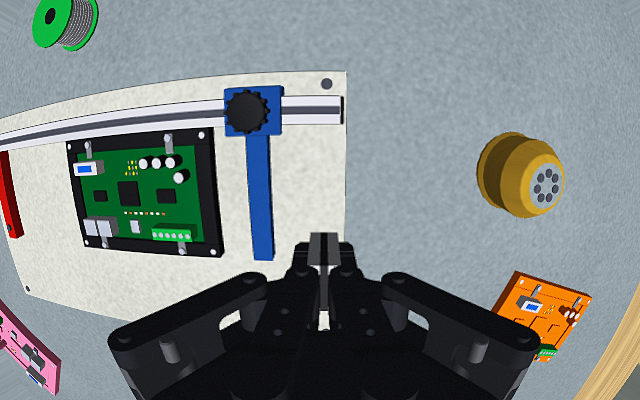

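Carrier lies along the rail, with the jaw bar right edge around col 272 and the shut fingers at cols 310–337, clear of it on the outside. Descending.

Call:
play_rows(rows=[0.006, 0.006, 0.07, 0, 0.006, 0.006, 0.13, 0, 0.006, 0.006, 0.16, 0, 0.006, 0.006, 0.175, 0, 0.006, 0.006, 0.175, 0, 0.006, 0.006, 0.175, 0])

```text
time: 8.6
tcp_pos: [0.6223, -0.2385, 0.0179]
ee_rot: [0.999, 0.032, 0.0, 0.0]
force: [-0.9, 0.6, -0.0]
gripper_width: 0.0003
grasp_force: 0.0
```

Call:
play_rows(rows=[0, -0.01, 0, 0, 0, -0.02, 0, 0, 0, -0.03, 0, 0, 0, -0.04, 0, 0, 0, -0.05, 0, 0, 0, -0.06, 0, 0, 0, -0.07, 0, 0, 0, -0.08, 0, 0, 0, -0.09, 0, 0, 0, -0.1, 0, 0, 0, -0.1, 0, 0])

```text
time: 9.52
tcp_pos: [0.6188, -0.1881, 0.0171]
ee_rot: [0.999, 0.032, 0.0, -0.0]
force: [-0.2, 0.9, -0.1]
gripper_width: -0.0002
grasp_force: 0.1
```

```bash
python3 go.py .025 -.021 .016 0
```

```text
t 9.52 TCP in frame [ 0.0257 -0.1662  0.0171] yaw 0.0006 tool z [ 0.  0. -1.] f [-0.2  0.9 -0.1] w -0.00017163619789839436
row [-0.0013 -0.2903  0.0023] 0.0002
```

Call:
play_rows(rows=[0, -0.008, 0, 0, 0, -0.016, 0, 0, 0, -0.024, 0, 0, 0, -0.032, 0, 0, 0, -0.04, 0, 0, 0, -0.048, 0, 0, 0, -0.056, 0, 0, 0, -0.064, 0, 0, 0, -0.072, 0, 0, 0, -0.08, 0, 0, 0, -0.08, 0, 0])

```text
time: 10.43
tcp_pos: [0.6162, -0.1487, 0.0171]
ee_rot: [0.999, 0.032, 0.0, 0.0]
force: [0.7, -2.7, -0.1]
gripper_width: 0.0002
grasp_force: 1.3
```

```bash
python3 go.py .025 -.021 .016 0; python3 -c "
from h import *
cv2.imwrite('pics/w5.png',manip.camera('wrist'))"
```

```text
t 10.43 TCP in frame [ 0.0257 -0.1267  0.0171] yaw 0.0002 tool z [ 0. -0. -1.] f [ 0.7 -2.7 -0.1] w 0.00016510966078027255
row [-0.0014 -0.2114  0.002 ] 0.0001
```

View pics/w5.png

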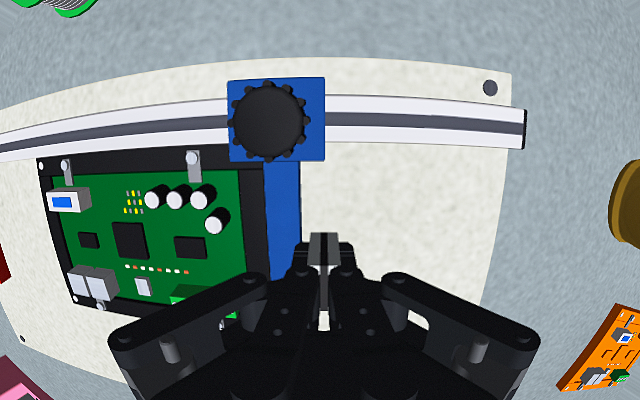

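The jaw bar (cols 263–300) now closes on the carrier end, about col 262. The left knuckle hangs over the carrier, so I'll check its height before going on.

Run:
```python
from h import *
m=manip.camera_model("wrist")
print("cam z",(-m["R"].T@m["t"]))
for z in(.03,.05,.06,.07,.08,.09,.1,.11,.12):
    print(z,*[((inF(back("wrist",u,z))-[.0257,-.1267])*1e3).round(0) for u in((128,342),(255,285),(324,235),(310,240))])
```

```text
cam z [ 0.68368254 -0.14334997  0.15948583]
0.03 [-72. 133.] [-16.  35.] [12.  1.] [9. 7.]
0.05 [-50. 112.] [-3. 30.] [21.  1.] [18.  6.]
0.06 [-39. 102.] [ 4. 27.] [25.  1.] [23.  6.]
0.07 [-29.  92.] [10. 25.] [29.  1.] [27.  5.]
0.08 [-18.  82.] [16. 22.] [34.  1.] [32.  5.]
0.09 [-7. 72.] [23. 19.] [38.  1.] [36.  4.]
0.1 [ 4. 61.] [29. 17.] [42.  1.] [41.  4.]
0.11 [14. 51.] [36. 14.] [46.  1.] [45.  3.]
0.12 [25. 41.] [42. 11.] [51.  1.] [50.  3.]
```

The knuckle end is at about z 0.10 and its inner parts at about z 0.07, well above the parts at 0.032. Continuing.

Call:
play_rows(rows=[0, -0.007, 0, 0, 0, -0.014, 0, 0, 0, -0.021, 0, 0, 0, -0.028, 0, 0, 0, -0.035, 0, 0, 0, -0.042, 0, 0, 0, -0.049, 0, 0, 0, -0.056, 0, 0, 0, -0.063, 0, 0, 0, -0.07, 0, 0, 0, -0.077, 0, 0, 0, -0.084, 0, 0])

```text
time: 11.48
tcp_pos: [0.6135, -0.1077, 0.0171]
ee_rot: [0.999, 0.032, 0.0, 0.001]
force: [0.5, -5.5, 0.0]
gripper_width: -0.0001
grasp_force: 2.7
```

Call:
play_rows(rows=[0, -0.007, 0, 0, 0, -0.014, 0, 0, 0, -0.021, 0, 0, 0, -0.028, 0, 0, 0, -0.035, 0, 0, 0, -0.042, 0, 0, 0, -0.049, 0, 0, 0, -0.056, 0, 0, 0, -0.063, 0, 0, 0, -0.07, 0, 0, 0, -0.075, 0, 0, 0, -0.08, 0, 0])

```text
time: 12.48
tcp_pos: [0.611, -0.0677, 0.017]
ee_rot: [0.999, 0.032, -0.0, 0.001]
force: [1.0, -5.6, 0.4]
gripper_width: -0.0002
grasp_force: 2.7
```

```bash
python3 go.py .025 -.021 .016 0; python3 -c "
from h import *
cv2.imwrite('pics/w6.png',manip.camera('wrist'))"
```

```text
t 12.48 TCP in frame [ 0.0257 -0.0456  0.017 ] yaw -0.0006 tool z [-0.    -0.001 -1.   ] f [ 1.  -5.6  0.4] w -0.0001569119796842653
row [-0.0014 -0.0492  0.002 ] -0.0002
```

View pics/w6.png

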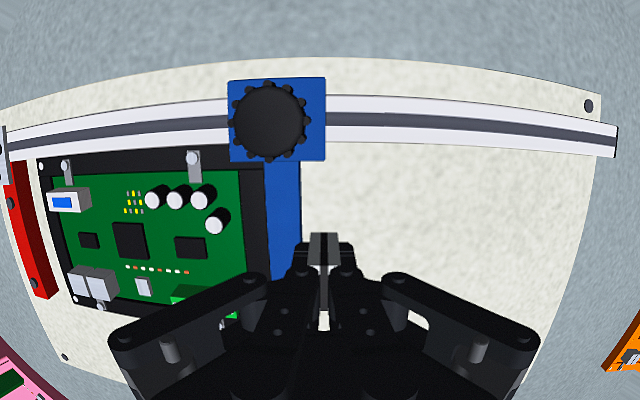

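The carrier travels square along the rail with the jaw; the red stop (cols 5–50) is still about 20 mm off. I slow down here.

Call:
play_rows(rows=[0, -0.004, 0, 0, 0, -0.008, 0, 0, 0, -0.012, 0, 0, 0, -0.016, 0, 0, 0, -0.02, 0, 0, 0, -0.024, 0, 0, 0, -0.028, 0, 0, 0, -0.032, 0, 0, 0, -0.036, 0, 0, 0, -0.036, 0, 0])

```text
time: 13.37
tcp_pos: [0.6098, -0.0495, 0.017]
ee_rot: [0.999, 0.032, -0.0, 0.0]
force: [-0.4, -4.5, 0.9]
gripper_width: -0.0
grasp_force: 2.1
```

Call:
play_rows(rows=[0, -0.002, 0, 0, 0, -0.004, 0, 0, 0, -0.006, 0, 0])

```text
time: 13.62
tcp_pos: [0.6096, -0.0468, 0.017]
ee_rot: [0.999, 0.032, -0.0, 0.0]
force: [-0.3, -5.3, 0.4]
gripper_width: -0.0002
grasp_force: 2.8
```

Call:
play_rows(rows=[0, -0.002, 0, 0, 0, -0.004, 0, 0, 0, -0.004, 0, 0])

```text
time: 13.87
tcp_pos: [0.6094, -0.0446, 0.017]
ee_rot: [0.999, 0.032, -0.0, 0.0]
force: [0.2, -5.3, 0.7]
gripper_width: 0.0002
grasp_force: 2.4
```

Call:
play_rows(rows=[0, -0.002, 0, 0, 0, -0.004, 0, 0, 0, -0.004, 0, 0])

```text
time: 14.12
tcp_pos: [0.6093, -0.0427, 0.017]
ee_rot: [0.999, 0.032, -0.0, 0.0]
force: [-0.2, -5.5, 0.2]
gripper_width: 0.0005
grasp_force: 2.4
```

Call:
play_rows(rows=[0, -0.002, 0, 0, 0, -0.004, 0, 0, 0, -0.004, 0, 0])

```text
time: 14.37
tcp_pos: [0.6092, -0.0407, 0.017]
ee_rot: [0.999, 0.032, -0.0, 0.0]
force: [0.3, -5.4, 0.0]
gripper_width: 0.0001
grasp_force: 2.5
```

Call:
play_rows(rows=[0, -0.002, 0, 0, 0, -0.004, 0, 0, 0, -0.004, 0, 0])

```text
time: 14.62
tcp_pos: [0.6091, -0.0381, 0.0175]
ee_rot: [0.999, 0.032, 0.0, -0.0]
force: [-1.5, -1.9, 4.9]
gripper_width: 0.0001
grasp_force: 2.3
```

Call:
play_rows(rows=[0, -0.001, 0, 0, 0, -0.002, 0, 0, 0, -0.002, 0, 0])

```text
time: 14.87
tcp_pos: [0.6091, -0.0373, 0.0175]
ee_rot: [0.999, 0.032, 0.0, -0.0]
force: [-1.0, -3.0, 4.7]
gripper_width: 0.0
grasp_force: 2.7
```

Call:
play_rows(rows=[0, -0.001, 0, 0, 0, -0.002, 0, 0, 0, -0.002, 0, 0])

```text
time: 15.12
tcp_pos: [0.6092, -0.0365, 0.0175]
ee_rot: [0.999, 0.032, 0.0, 0.0]
force: [0.4, -3.5, 6.2]
gripper_width: -0.0002
grasp_force: 2.8
```

An upward force of about 5 N has appeared, so I'm looking before going further.

```bash
python3 go.py; python3 -c "
from h import *
print(manip.state()['wrist_torque'])
a=manip.camera('wrist');cv2.imwrite('pics/w7.png',np.vstack([cv2.resize(a[60:320,0:400],None,fx=1.5,fy=1.5),cv2.resize(manip.camera('scene')[190:280,230:430],(600,200),interpolation=2)]))"
```

```text
t 15.12 TCP in frame [ 0.026  -0.0143  0.0175] yaw -0.0001 tool z [ 0.001 -0.    -1.   ] f [ 0.4 -3.5  6.2] w -0.0001704537600125046
[-0.7348199  0.0930056  0.0136772]
```

View pics/w7.png

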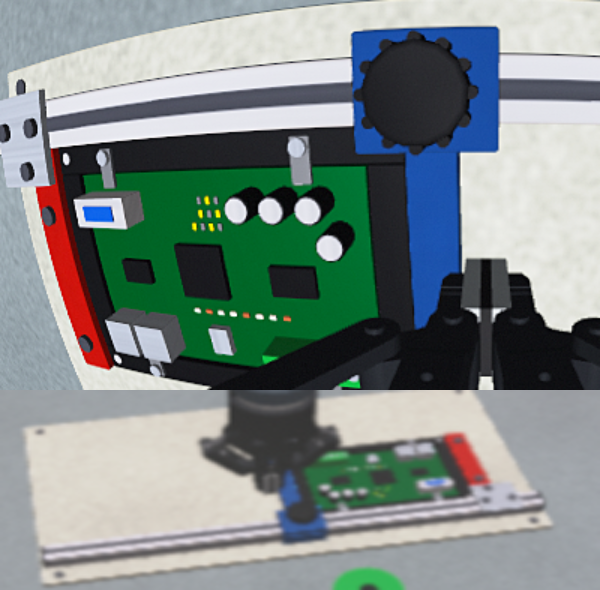

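The carrier end appears to meet the red stop (crop about (112,365)). Jaw bar outer edge is at crop (462,200). I'll check these metrically.

Run:
```python
from h import *
for n,u,z in(("jaw outer",(462,200),.024),("jaw inner",(408,200),.024),("car +x+y",(55,152),.02),("car -x+y",(110,367),.02),("stop -x face",(110,366),.024),("stop mid face",(78,250),.024)):
    u=np.array(u)/1.5+[0,60]; print(n,(inF(back("wrist",u,z))*1e3).round(1))
```

```text
jaw outer [55.8 -6. ]
jaw inner [55.8 10.7]
car +x+y [ 76.6 173.7]
car -x+y [-31.8 175.1]
stop -x face [-27.6 169.4]
stop mid face [ 33.4 165.1]
```

By image the jaw's outer face is at −6.0 mm, which is home, and the finger has gained about 2.5 mm on it, so the jaw has stopped. I'll retract along −y, lift, and inspect with the wrist camera from above.

Call:
play_rows(rows=[0, 0.01, 0, 0, 0, 0.03, 0, 0, 0, 0.05, 0, 0, 0, 0.06, -0.06, 0, 0, 0.06, -0.13, 0, 0, 0.06, -0.2, 0, -0.08, 0.03, -0.27, 0, -0.16, -0.05, -0.3, 0, -0.22, -0.12, -0.3, 0, -0.28, -0.2, -0.3, 0, -0.28, -0.2, -0.3, 0, -0.28, -0.2, -0.3, 0])

```text
time: 16.22
tcp_pos: [0.4576, 0.0586, 0.1676]
ee_rot: [0.999, 0.034, -0.001, -0.001]
force: [0.7, -0.6, 0.4]
gripper_width: -0.0004
grasp_force: 0.0
```

```bash
python3 go.py; python3 -c "
from h import *
import pickle
pickle.dump(manip.camera_model('wrist'),open('m8.pkl','wb'))
cv2.imwrite('pics/w8.png',manip.camera('wrist'));cv2.imwrite('pics/top8.png',manip.camera('top'))"
```

```text
t 16.22 TCP in frame [-0.1192  0.0904  0.1676] yaw 0.0034 tool z [-0.002  0.003 -1.   ] f [ 0.7 -0.6  0.4] w -0.0003621142389237624
```

View pics/w8.png

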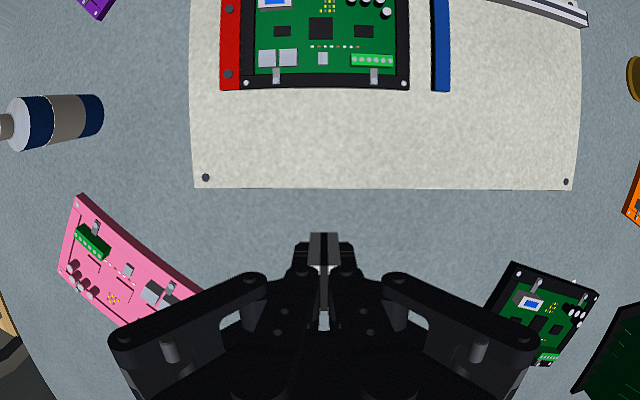

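The carrier looks seated, but the jaw has been dragged back: its bar is at cols 432–450 and the carrier's end at col 409. The finger must have climbed onto the bar (hence the z force) and dragged it by friction. I'll measure, then redo the push with the stiff, flat pad side (tool x), and lower.

```bash
python3 - <<'E'
from h import *
import pickle
m=pickle.load(open('m8.pkl','rb'))
for n,u,z in(("stop",(240,90),.024),("car -x+y",(246,90),.02),("car -x-y",(409,89),.02),("jaw in",(432,91),.024),("jaw out",(450,91),.024),("plate",(196,187),.008),("plate",(574,190),.008)):
    print(n,(inF(back("wrist",u,z,m))*1e3).round(1))
print(manip.state()["qpos"].round(3) if hasattr(manip.state()["qpos"],'round') else manip.state()["qpos"])
E
python3 go.py .025 -.07 .168 1.5708; python3 go.py .025 -.07 .168 -1.5708
```

```text
stop [-31.8 170.1]
car -x+y [-31.9 165.3]
car -x-y [-30.1  11.9]
jaw in [-30.7  -9.9]
jaw out [-29.1 -28.7]
plate [-129.3  228.6]
plate [-129.9 -233.6]
[-6.100e-02  1.440e-01 -2.930e-01  1.133e+00  1.000e-03  3.014e+00]
t 16.32 TCP in frame [-0.1152  0.0874  0.1675] yaw 0.0026 tool z [ 0.001  0.001 -1.   ] f [1.  0.9 0.5] w 4.809531641137989e-05
row [ 0.2795  0.3155 -0.0011] -0.4992
t 16.32 TCP in frame [-0.1152  0.0874  0.1675] yaw 0.0026 tool z [ 0.001  0.001 -1.   ] f [1.  0.9 0.5] w 4.809531641137989e-05
row [ 0.2795  0.3155 -0.0011] 0.5008
```

Call:
play_rows(rows=[0.03, 0.08, 0, -0.0397, 0.06, 0.15, 0, -0.079, 0.12, 0.22, 0, -0.119, 0.18, 0.28, 0, -0.158, 0.24, 0.316, 0, -0.198, 0.28, 0.316, 0, -0.238, 0.28, 0.316, 0, -0.278, 0.28, 0.316, 0, -0.317, 0.28, 0.316, 0, -0.357, 0.28, 0.316, 0, -0.397, 0.28, 0.316, 0, -0.436, 0.28, 0.316, 0, -0.476])

```text
time: 17.32
tcp_pos: [0.6132, -0.0951, 0.166]
ee_rot: [0.714, 0.7, -0.0, -0.001]
force: [-0.3, 0.2, 0.8]
gripper_width: -0.0001
grasp_force: 0.0
```

Call:
play_rows(rows=[0, 0, 0, -0.025, 0, 0, 0, -0.025, 0, 0, 0, -0.025])

```text
time: 17.57
tcp_pos: [0.613, -0.0949, 0.1663]
ee_rot: [0.69, 0.724, -0.0, -0.0]
force: [0.4, 1.0, 0.2]
gripper_width: -0.0001
grasp_force: 0.0
```

```bash
python3 go.py .025 -.07 .011 1.5708
```

```text
t 17.57 TCP in frame [ 0.026  -0.0728  0.1663] yaw 1.5554 tool z [-0.001  0.001 -1.   ] f [0.4 1.  0.2] w -8.854002308647476e-05
row [ 0.0054 -0.0018  0.3105] -0.0049
```

Call:
play_rows(rows=[0, 0, 0.07, -0.005, 0, 0, 0.14, -0.005, 0, 0, 0.21, -0.005, 0, 0, 0.26, -0.005, 0, 0, 0.29, -0.005, 0, 0, 0.305, -0.005, 0, 0, 0.31, -0.005, 0, 0, 0.31, -0.005])

```text
time: 18.23
tcp_pos: [0.6129, -0.0944, 0.0119]
ee_rot: [0.683, 0.73, 0.0, -0.0]
force: [-0.0, 0.9, 0.4]
gripper_width: 0.0
grasp_force: 0.0
```

Call:
play_rows(rows=[0.007, 0, 0, 0, 0.014, 0, 0, 0, 0.021, 0, 0, 0, 0.028, 0, 0, 0, 0.035, 0, 0, 0, 0.042, 0, 0, 0, 0.049, 0, 0, 0, 0.056, 0, 0, 0, 0.063, 0, 0, 0, 0.07, 0, 0, 0, 0.07, 0, 0, 0])

```text
time: 19.15
tcp_pos: [0.6103, -0.0588, 0.012]
ee_rot: [0.682, 0.731, 0.0, 0.0]
force: [-0.1, -0.0, 0.9]
gripper_width: -0.0002
grasp_force: 0.0
```

```bash
python3 go.py .025 -.017 .011 1.5708
```

```text
t 19.15 TCP in frame [ 0.0256 -0.0366  0.012 ] yaw 1.575 tool z [ 0. -0. -1.] f [-0.1 -0.   0.9] w -0.00020530743963556995
row [ 0.0391 -0.001   0.0021] 0.0013
```

Call:
play_rows(rows=[0.004, 0, 0, 0, 0.008, 0, 0, 0, 0.012, 0, 0, 0, 0.016, 0, 0, 0, 0.02, 0, 0, 0, 0.024, 0, 0, 0, 0.024, 0, 0, 0])

```text
time: 19.73
tcp_pos: [0.6095, -0.0469, 0.012]
ee_rot: [0.682, 0.731, 0.0, -0.0]
force: [0.4, -0.1, 0.3]
gripper_width: 0.0002
grasp_force: 0.1
```

Call:
play_rows(rows=[0.002, 0, 0, 0, 0.004, 0, 0, 0, 0.006, 0, 0, 0, 0.006, 0, 0, 0])

```text
time: 20.07
tcp_pos: [0.6093, -0.0441, 0.012]
ee_rot: [0.683, 0.731, 0.0, -0.0]
force: [0.5, -1.8, 0.3]
gripper_width: 0.0001
grasp_force: 0.5
```

Call:
play_rows(rows=[0.002, 0, 0, 0, 0.004, 0, 0, 0, 0.004, 0, 0, 0])

```text
time: 20.32
tcp_pos: [0.6092, -0.0422, 0.012]
ee_rot: [0.683, 0.731, 0.0, -0.0]
force: [0.2, -0.9, 0.6]
gripper_width: 0.0004
grasp_force: 0.6
```

```bash
python3 go.py .025 -.017 .011 1.5708
```

```text
t 20.32 TCP in frame [ 0.0255 -0.0199  0.012 ] yaw 1.5748 tool z [ 0.  0. -1.] f [ 0.2 -0.9  0.6] w 0.00037163328145435045
row [ 0.0059 -0.001   0.002 ] 0.0013
```

Call:
play_rows(rows=[0.002, 0, 0, 0, 0.004, 0, 0, 0, 0.004, 0, 0, 0])

```text
time: 20.57
tcp_pos: [0.609, -0.0401, 0.012]
ee_rot: [0.683, 0.731, 0.0, -0.0]
force: [0.7, -2.1, -0.0]
gripper_width: -0.0001
grasp_force: 0.6
```

Call:
play_rows(rows=[0.002, 0, 0, 0, 0.002, 0, 0, 0])

```text
time: 20.73
tcp_pos: [0.609, -0.0392, 0.012]
ee_rot: [0.683, 0.731, 0.0, -0.0]
force: [0.8, -1.8, 0.0]
gripper_width: -0.0002
grasp_force: 0.6
```

Call:
play_rows(rows=[0.002, 0, 0, 0, 0.002, 0, 0, 0])

```text
time: 20.9
tcp_pos: [0.609, -0.039, 0.012]
ee_rot: [0.683, 0.731, -0.001, 0.001]
force: [0.2, -4.7, -1.0]
gripper_width: 0.0003
grasp_force: 2.7
```

```bash
python3 go.py .025 -.017 .011 1.5708; python3 -c "
from h import *
import pickle
pickle.dump(manip.camera_model('wrist'),open('m9.pkl','wb'))
cv2.imwrite('pics/w9.png',manip.camera('wrist'))"
```

```text
t 20.9 TCP in frame [ 0.0255 -0.0168  0.012 ] yaw 1.5743 tool z [ 0.    -0.002 -1.   ] f [ 0.2 -4.7 -1. ] w 0.0002795516763500235
row [-0.0005 -0.0011  0.0021] 0.0011
```

View pics/w9.png

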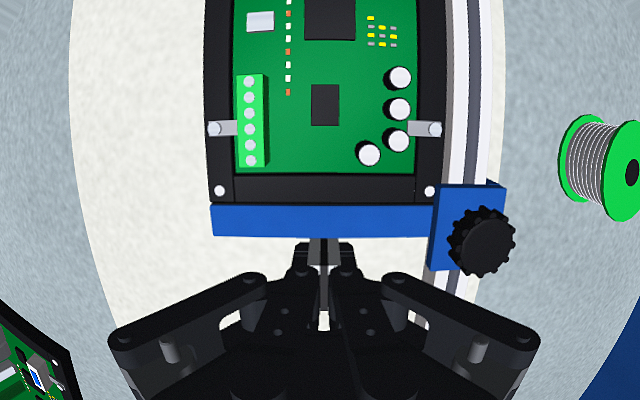

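The jaw bar (rows 205–237) lies flush on the carrier end. TCP y = −16.8 mm with the 11 mm half pad gives a face at −5.8 mm, matching home. I'll press a bit further to seat it.

Call:
play_rows(rows=[0.001, 0, 0, 0, 0.002, 0, 0, 0, 0.002, 0, 0, 0])

```text
time: 21.2
tcp_pos: [0.6089, -0.039, 0.0121]
ee_rot: [0.683, 0.73, -0.001, 0.001]
force: [1.3, -10.3, -1.2]
gripper_width: -0.0001
grasp_force: 4.9
```

Call:
play_rows(rows=[0.001, 0, 0, 0, 0.002, 0, 0, 0, 0.002, 0, 0, 0])

```text
time: 21.45
tcp_pos: [0.609, -0.0389, 0.0121]
ee_rot: [0.683, 0.73, -0.002, 0.002]
force: [0.8, -13.6, -1.6]
gripper_width: 0.0001
grasp_force: 7.1
```

Solid stop at 13.6 N. Now I retract clear before lifting.

I've also gone over the 10-picture viewing limit (13 viewed), so the final check will be by image code only.

Call:
play_rows(rows=[-0.005, 0, 0, 0, -0.02, 0, 0, 0, -0.05, 0, 0, 0, -0.09, 0, 0, 0, -0.1, 0, -0.06, 0, -0.1, 0, -0.13, 0, -0.1, 0, -0.2, 0, -0.1, 0, -0.27, 0, -0.1, 0, -0.3, 0, -0.1, 0, -0.3, 0, -0.1, 0, -0.3, 0])

```text
time: 22.37
tcp_pos: [0.6124, -0.087, 0.1627]
ee_rot: [0.683, 0.731, 0.0, 0.001]
force: [0.3, -0.3, 0.2]
gripper_width: 0.0
grasp_force: 0.0
```

```bash
python3 go.py
python3 - <<'E'
from h import *
m=manip.camera_model("wrist"); im=manip.camera("wrist"); hsv=cv2.cvtColor(im,cv2.COLOR_BGR2HSV)
K=m["camera_matrix"]
def pix(X): # fisheye projection of frame point
    c=m["R"]@T(0.5824,-0.0239,0.0643,[X])[0]+m["t"]; r=np.hypot(c[0],c[1]); th=np.arctan2(r,c[2]); return K[:2,2]+K[0,0]*th*c[:2]/r
def prof(a,b,n):  # sample along frame line, print class runs (mm)
    out=[];
    for t in np.linspace(0,1,n):
        X=np.array(a)+(np.array(b)-a)*t; u,v=pix(X).round().astype(int)
        if not(0<=u<640 and 0<=v<400): c="-"
        else:
            h,s,w=map(int,hsv[v,u]); c="B" if s>110 and 95<h<130 and w>40 else "G" if s>100 and 40<h<90 else "k" if w<70 else "R" if s>120 and(h<10 or h>170) else "w"
        if not out or out[-1][0]!=c: out.append([c,(X*1e3).round(1)[[0,1]].tolist()])
    return out
for x in(-.02,.0,.03,.06): print("y-scan x",x,prof([x,-.05,.022],[x,.19,.022],481))
for y in(.03,.06,.09,.12,.15): print("x-scan y",y,prof([-.06,y,.02],[.1,y,.02],321))
E
```

```text
t 22.37 TCP in frame [ 0.0259 -0.0649  0.1627] yaw 1.5743 tool z [ 0.002 -0.    -1.   ] f [ 0.3 -0.3  0.2] w 3.592102704989991e-05
y-scan x -0.02 [['w', [-20.0, -50.0]], ['B', [-20.0, -4.5]], ['k', [-20.0, 12.5]], ['w', [-20.0, 43.0]], ['k', [-20.0, 50.5]], ['-', [-20.0, 111.5]]]
y-scan x 0.0 [['w', [0.0, -50.0]], ['B', [0.0, -3.5]], ['k', [0.0, 12.0]], ['G', [0.0, 24.5]], ['k', [0.0, 88.5]], ['w', [0.0, 89.5]], ['G', [0.0, 98.5]], ['-', [0.0, 110.5]]]
y-scan x 0.03 [['w', [30.0, -50.0]], ['B', [30.0, -4.0]], ['k', [30.0, 12.0]], ['G', [30.0, 24.5]], ['k', [30.0, 47.0]], ['G', [30.0, 47.5]], ['k', [30.0, 63.0]], ['G', [30.0, 64.0]], ['k', [30.0, 84.0]], ['G', [30.0, 106.0]], ['-', [30.0, 110.5]]]
y-scan x 0.06 [['w', [60.0, -50.0]], ['B', [60.0, -3.5]], ['k', [60.0, 12.5]], ['G', [60.0, 25.0]], ['w', [60.0, 42.0]], ['G', [60.0, 45.5]], ['k', [60.0, 55.0]], ['G', [60.0, 58.0]], ['w', [60.0, 68.5]], ['G', [60.0, 71.5]], ['-', [60.0, 111.5]]]
x-scan y 0.03 [['w', [-60.0, 30.0]], ['k', [-29.0, 30.0]], ['G', [-17.0, 30.0]], ['k', [65.5, 30.0]], ['w', [80.5, 30.0]], ['k', [89.0, 30.0]], ['
[... 224 characters left out ...]
['w', [53.0, 60.0]], ['G', [59.0, 60.0]], ['k', [66.5, 60.0]], ['w', [80.0, 60.0]], ['k', [80.5, 60.0]], ['w', [81.5, 60.0]], ['k', [89.0, 60.0]], ['w', [90.0, 60.0]], ['k', [94.0, 60.0]], ['w', [94.5, 60.0]]]
x-scan y 0.09 [['w', [-60.0, 90.0]], ['k', [-30.0, 90.0]], ['G', [-16.5, 90.0]], ['w', [-9.5, 90.0]], ['G', [2.5, 90.0]], ['w', [7.0, 90.0]], ['G', [10.0, 90.0]], ['k', [15.5, 90.0]], ['G', [37.5, 90.0]], ['w', [43.5, 90.0]], ['G', [45.5, 90.0]], ['w', [48.5, 90.0]], ['G', [51.0, 90.0]], ['k', [66.0, 90.0]], ['w', [80.0, 90.0]], ['k', [89.5, 90.0]], ['w', [90.5, 90.0]], ['k', [93.0, 90.0]], ['w', [94.0, 90.0]]]
x-scan y 0.12 [['-', [-60.0, 120.0]]]
x-scan y 0.15 [['-', [-60.0, 150.0]]]
```

Image code shows the carrier's sides at x −29.5 and +80 mm and parallel to the rail. Its rim meets the jaw with no gap, and the jaw's faces are at about −4/+12 mm (home −6/+10, calibration about 2 mm). Handing in.

```bash
python3 -c "
from cell import manip
print(manip.finish_job())"
```

```text
the job is handed in; nothing more can be done
None
```

The job is handed in: by my last measurements the carrier sits square against the back rail and the end stop with the blue jaw closed on it and no gap, but the hand-in returned no verdict, and I viewed 13 pictures against the limit of 10.

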